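# Seat the junction box cover

## Robot

A 6-joint arm with a two-finger parallel gripper is mounted at the origin on a cart in front of the work surface, level with it; the furniture and walls round the work are solid. World frame = base frame: x ahead of the robot, y to its left, z up, the work surface at z = 0. Lengths are in mm, angles in degrees, forces in N, time in s.
With the tool pointing down it reaches from about 350 to 850 mm from the base axis. Payload 8.1 kg.
Tool frame: the origin (TCP) lies midway between the tips of the shut fingers; the grasp point (between the pads) lies 19 mm behind it; z points along the fingers, y is the line along which they close (so a half turn about z gives the same grasp; the last joint's range is limited). The gripper opens to 85 mm and grips with 20 to 120 N. Pads are 22 mm wide; open, the fingers measure 114 mm over their backs; the gripper's body (76 mm by 85 mm) begins 54 mm behind the grasp point. The pads swing forward as they close: fully open they stand 13 mm farther back than shut.
Start: joints at [-77.888, 7.471, 85.268, -0, 87.261, -4.893], TCP at [175.497, -573.765, 231.292] pointing down, gripper open.
Joint ranges: [-169.43, 169.43], [-51.17, 129.36], [1.28, 143.12], [-76.62, 256.62], [0, 156.53], [-152.29, 152.29]. Speed limits (degrees/s): [136.94, 136.94, 159.86, 180, 180, 180].

## Interface

Orientations are given as [roll, pitch, yaw] about the fixed x, y, z axes, in that order (R = Rz(yaw) Ry(pitch) Rx(roll)).
In Python, from bench import r gives the robot as it stands.
- The arm moves only by the shell command python3 steer.py [FORCE], which reads ROWS from standard input. ROWS is 1 to 8 rows, one to a line, with the numbers parted by commas; each row has 7 numbers: a rotation vector rx, ry, rz in degrees, then dx, dy, dz in mm, then the finger opening in mm; each row is the pose to reach, as a shift and turn from the pose commanded when the command began, along the tool's axes at that moment; what a row does not reach only later rows make up. A row lasts 1/8 s, in which the tool goes at most 62.5 mm and 10.7 degrees, less where a joint would pass 70% of its speed; a pose out of reach is approached as far as the arm can. The fingers move at their own pace and stop on an object; FORCE is the grip in N (left out, the last holds). Time passes only in rows, so rows that do not move let the fingers close. It prints the time, the measured TCP pose, the force, the opening and the grip force at its end. Input that does not fit is refused with a message, and nothing moves.
- r.sense(): the state, without advancing time (a new reading comes with each control period).
- r.snapshot(name): name is "scene" or "top" or "wrist"; returns a dict with "pixels" (400x640x3 uint8, blue, green, red), "fx", "fy", "cx", "cy" (pixels), "pose" (4x4, takes a point from camera to world coordinates). Camera axes: x right, y up, looking along -z (the intrinsics and any distortion apply to the point x, -y, -z); pixel columns grow to the right and rows downward; lengths in mm; the calibration is good to about 2 mm. A picture is of the moment at which its call begins. There is no depth.
- r.hand_in(): hands the job in; it is judged then, once.
The state is a dict: "time": time; "joint_pos": joint angles; "qd": joint speeds; "joint_efforts": joint torques, N m; "tool_pos": TCP position; "tcp_rot": TCP orientation; "ft_force": force on the tool from outside, world axes, zero at the start; "wrist_torque": the same for the moment, N m; "finger_gap": finger opening in mm; "grip_force": force on a finger pad.
Only numpy, scipy, OpenCV 4.12 (cv2) and the standard library are available. Lean on these libraries where they do the work, as an engineer would, in place of code of your own. Each camera call takes 0.05 s, during which the arm holds its last target. There are 200 camera calls.

## Task

Put the loose yellow cover plate back on the open grey junction box: tuck its plain edge under the box's lip with the other end held up, then lower that end until both holes have gone over the two pins and the plate lies flat on the rim, and let go. The pins sit on an adjustable strip that may stand up to a centimetre off centre to either side, so feel for them gently and never force the plate. Leave the tape roll, the screw box, the tape measure and the sanding block where they are.

Things in the scene. Friction and masses are not known exactly. Their poses are not given: they have to be found in the camera images.
- housing: grey junction box screwed to the bench, open on top, 170 (x) x 140 (y) x 60 mm up to its flat rim. Origin: centre of its underside on the bench, z up. A lip runs across its -x end; two brass pins stand at its +x end. The cover slides sideways freely on the rim and under the lip.
- lip_stop (a point): on the box, x -80, y 0, z 60 mm in its frame: the stop face under the lip, at rim height. Above the rim here is a gap 9 mm high (z 60 to 69) and 12 mm deep (stop face at x -80, lip's free edge at x -68); the lip's top is at z 74.
- pins_middle (a point): on the box, x +56, y 0, z 60 mm in its frame: where the middle between the pins is when their strip is centred. Pins: 8 mm thick, 14 mm tall above the rim, last 3 mm tapering to 6 mm, 72 mm apart along y. The strip (top level with the rim) is clamped up to 10 mm to either side along y, not reported; it gives way only above 40 N.
- cover: yellow plate 150 (x) x 112 (y) x 5 mm, 0.18 to 0.35 kg, lying flat, handle up. Origin: centre of its underside, z up. Two through slots centred at x +60, y +36 and -36 mm, 12 mm long (x), 10.5 mm wide (y). Black handle across the middle along y: bar 14 mm thick (x), 64 mm long, z 23 to 45 mm, posts at y +25 and -25. Seated, its origin is 2 to 5 mm to the -x side of the box's middle.
- plain_edge (a point): middle of the cover's plain edge, on the underside: x -75 mm in the cover's frame; it goes under the lip
- hole_edge (a point): middle of the cover's edge beside the holes, on the underside: x +75 mm in the cover's frame
- tape_green: bystander: roll of green tape, 60 mm across, 18 mm high, lying flat; origin centre of its underside
- screw_box: bystander: yellow cardboard box of screws, 60 x 85 x 45 mm; origin centre of its underside
- tape_measure: bystander: yellow and black tape measure, 38 x 86 x 66 mm; origin centre of its underside
- sanding_block: bystander: cork sanding block, 55 x 110 x 30 mm; origin centre of its underside

How it is judged (in metres and radians):
On the way, in this order (a step that is already met when the one before it is completed fails the run):
1. the cover is picked up off the bench (height (world z) of each of plain_edge, hole_edge above 0.05 m), for 0.1 s.
2. the plain edge is tucked under the lip while the end with the holes is still up (x of plain_edge in the frame of housing between -0.084 and -0.07 m and z of plain_edge in the frame of housing between 0.055 and 0.0665 m and z of hole_edge in the frame of housing above 0.068 m), for 0.1 s.
At the end, for the whole second after the job is handed in: The cover lies flat on the box over both pins: hole edge within 2.5 mm and plain edge within 3.5 mm of rim height, plain edge under the lip (box x below -71 mm), hole edge at box x 63 to 76 mm, tilt under 0.04 rad, within 0.08 rad of the box's yaw, at rest, released (z of hole_edge in the frame of housing between 0.056 and 0.0625 m and x of hole_edge in the frame of housing between 0.063 and 0.076 m and z of plain_edge in the frame of housing between 0.056 and 0.0635 m and x of plain_edge in the frame of housing below -0.071 m and angle between cover's own z axis and vertical below 0.04 rad and angle between the x axis of cover and the x axis of housing, either way round below 0.08 rad and linear speed of cover below 0.02 m/s and contact force between the fingers and cover below 0.1 N); the robot touches nothing.
It fails at once if the cover is forced: more than 40 N between it and the box (contact force between cover and housing above 40 N).
It fails at once if the tape roll is moved more than 30 mm (distance of tape_green from where it was at the start of the episode above 0.03 m).
It fails at once if the screw box is moved more than 30 mm (distance of screw_box from where it was at the start of the episode above 0.03 m).
It fails at once if the tape measure is moved more than 30 mm (distance of tape_measure from where it was at the start of the episode above 0.03 m).
It fails at once if the sanding block is moved more than 30 mm (distance of sanding_block from where it was at the start of the episode above 0.03 m).
It also fails if it takes over 64 s, if anything falls off the work surface, if the arm or the gripper's body presses on something with over 40 N, if the wrist force passes 120 N, or if a joint passes its speed limit or range.

## Working session

There is one attempt and no reset: what is moved stays moved. The work goes in short steps, Python scripts to look and compute and a shell command to move; the robot and the scene stay as the last step left them, time stands still between calls to the robot, and variables do not carry over. Pictures are saved under pics/ and viewed, at most 12 in all, crops included, and the job is handed in when it is done.

```bash
ls; mkdir -p pics
python3 - <<'E'
from bench import r
import cv2,numpy as np
s=r.sense(); print(s)
for n in("scene","top"):
    d=r.snapshot(n); cv2.imwrite(f"pics/{n}0.png",d["pixels"]); print(n,d["fx"],d["fy"],d["cx"],d["cy"],np.round(d["pose"],3).tolist(),[k for k in d])
E
```

```text
bench.py
pics
steer.py
{'time': 0.0, 'joint_pos': array([-7.78881677e+01,  7.51634545e+00,  8.53322068e+01,  2.54880542e-04,
        8.72623979e+01, -4.89230983e+00]), 'qd': array([-0.0512202 ,  0.00424431, -0.00168804,  0.01553952, -0.08295002,
        0.05824667]), 'joint_efforts': array([-1.82345084e-03, -5.69400537e+01, -5.00556993e+01, -4.48512310e-04,
        1.46819896e-02,  1.19047615e-05]), 'tool_pos': array([ 175.37298283, -573.19259089,  230.20349547]), 'tcp_rot': array([-1.79889476e+02, -9.71580777e-03,  1.70041204e+01]), 'ft_force': array([-0.13577601, -0.75920006, -0.78409564]), 'wrist_torque': array([-0.01025698,  0.01313814,  0.00013505]), 'grip_force': 0.0, 'finger_gap': 85.27328434614839}
scene 484.80147195120645 484.80147195120645 313.1406146618516 195.71932715601372 [[-0.761, 0.456, -0.462, -129.483], [-0.649, -0.537, 0.539, 759.424], [-0.002, 0.71, 0.704, 1074.386], [0.0, 0.0, 0.0, 1.0]] ['pixels', 'fx', 'fy', 'cx', 'cy', 'pose']
top 479.2528146184543 479.2528146184543 323.3571858709824 197.09191401269982 [[0.015, 0.999, -0.052, 417.373], [-1.0, 0.014, -0.022, 0.531], [-0.021, 0.052, 0.998, 1586.822], [0.0, 0.0, 0.0, 1.0]] ['pixels', 'fx', 'fy', 'cx', 'cy', 'pose']
```

View pics/top0.png

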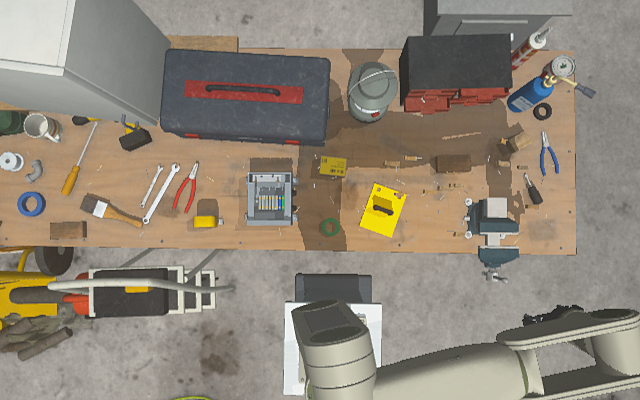

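View pics/scene0.png

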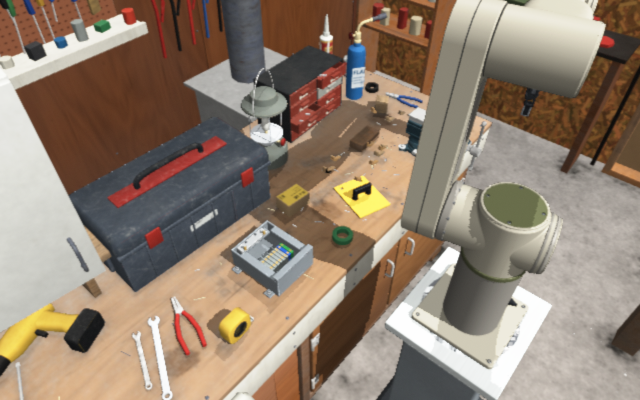

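```bash
cat > h.py <<'E'
import numpy as np,cv2
def ray(d,uv):
    uv=np.atleast_2d(np.asarray(uv,float)); P=d["pose"]
    c=np.c_[(uv[:,0]-d["cx"])/d["fx"],-(uv[:,1]-d["cy"])/d["fy"],-np.ones(len(uv))]
    return P[:3,3],c@P[:3,:3].T
def plane(d,uv,z):
    o,v=ray(d,uv); return o+v*((z-o[2])/v[:,2])[:,None]
def proj(d,p):
    P=d["pose"]; c=(np.atleast_2d(p)-P[:3,3])@P[:3,:3]
    return np.c_[d["cx"]-d["fx"]*c[:,0]/c[:,2],d["cy"]+d["fy"]*c[:,1]/c[:,2]]
E
python3 - <<'E'
from bench import r
import cv2,numpy as np
from h import *
t=r.snapshot("top"); s=r.snapshot("scene")
a=cv2.resize(t["pixels"][150:245,235:415],None,fx=4.4,fy=4.4,interpolation=cv2.INTER_CUBIC)[:, :800]
b=cv2.resize(s["pixels"][170:300,220:400],None,fx=4.4,fy=4.4,interpolation=cv2.INTER_CUBIC)[:, :800]
cv2.imwrite("pics/a.png",a);cv2.imwrite("pics/b.png",b)
for n,d in(("top",t),("scene",s)):
    h=cv2.cvtColor(d["pixels"],cv2.COLOR_BGR2HSV)
    m=cv2.inRange(h,(22,170,120),(35,255,255))
    cs,_=cv2.findContours(m,0,1)
    for c in cs:
        if cv2.contourArea(c)>150:
            q=cv2.minAreaRect(c); print(n,np.round(q[0],1),np.round(q[1],1),round(q[2],1)); 
            p=plane(d,cv2.boxPoints(q),5); print(np.round(p[:,:2],0).tolist(),np.round(np.linalg.norm(np.diff(p,axis=0),axis=1)))
E
```

```text
top [ 28.  296.5] [43. 56.] 90.0
[[225.0, 1107.0], [228.0, 919.0], [87.0, 912.0], [84.0, 1100.0]] [189. 141. 188.]
top [204.5 221. ] [10. 23.] 90.0
[[430.0, 467.0], [431.0, 390.0], [398.0, 390.0], [397.0, 466.0]] [77. 33. 77.]
top [382.5 209.9] [34.5 45.9] 20.0
[[407.0, -81.0], [550.0, -131.0], [512.0, -238.0], [370.0, -188.0]] [152. 113. 151.]
top [332.6 165.7] [24.4 16.1] 6.3
[[581.0, 49.0], [634.0, 44.0], [626.0, -37.0], [573.0, -31.0]] [54. 81. 54.]
scene [ 33.3 336.2] [20.6 66.1] 61.3
[[820.0, 811.0], [796.0, 676.0], [730.0, 686.0], [757.0, 817.0]] [138.  67. 134.]
```

View pics/a.png

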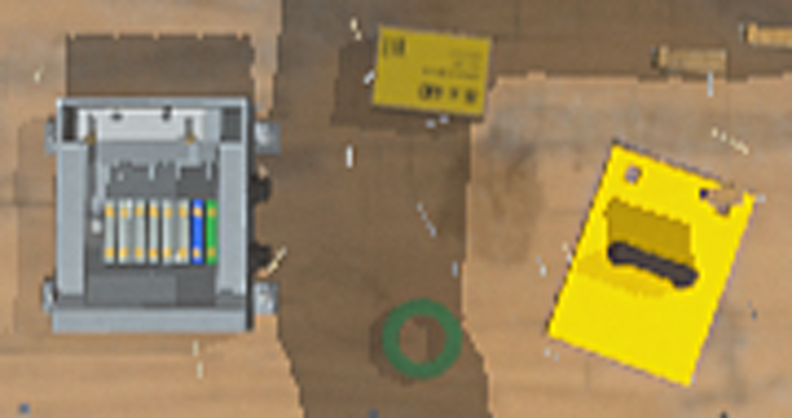

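View pics/b.png

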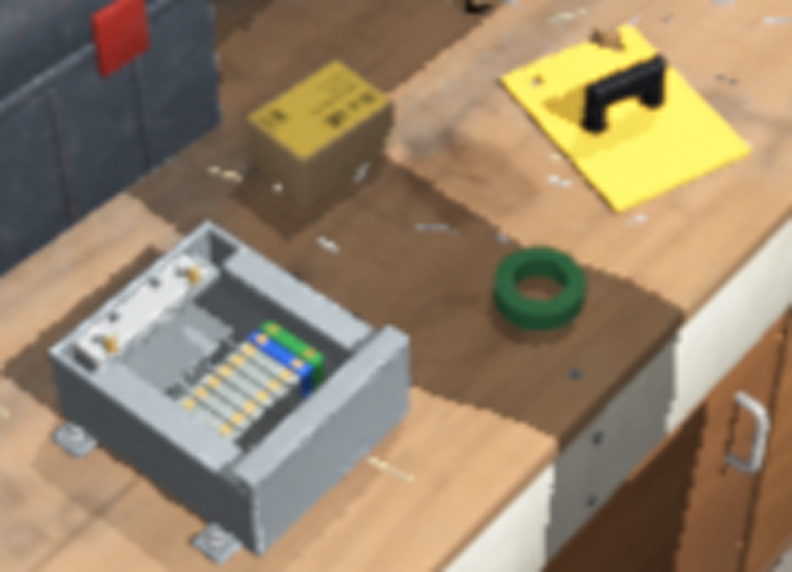

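```bash
cat >> h.py <<'E'
from scipy.spatial.transform import Rotation as Ro
def delta(s,pos,rpy):
    R=Ro.from_euler("xyz",s["tcp_rot"],degrees=True); T=Ro.from_euler("xyz",rpy,degrees=True)
    d=R.inv().apply(np.array(pos)-s["tool_pos"]); v=(R.inv()*T).as_rotvec(degrees=True)
    print("rotvec",np.round(v,2),"d",np.round(d,2),"ang",np.linalg.norm(v),"dist",np.linalg.norm(d))
E
python3 - <<'E'
from bench import r
from h import *
delta(r.sense(),[430,-160,300],[180,0,70.7])
E
echo '0,0,-8,40,-36,-10,85
0,0,-17,90,-80,-22,85
0,0,-27,140,-125,-34,85
0,0,-35,190,-168,-45,85
0,0,-43,240,-212,-56,85
0,0,-50,290,-256,-69,85
0,0,-53.7,335,-295,-69,85
0,0,-53.7,364,-320,-69,85' | python3 steer.py ; echo '0,0,0,0,0,0,85
0,0,0,0,0,0,85' | python3 steer.py
python3 - <<'E'
from bench import r
from h import *
d=r.snapshot("wrist"); cv2.imwrite("pics/w1.png",d["pixels"]); print(np.round(d["pose"],3).tolist(),d["fx"],d["cx"],d["cy"]); print(r.sense())
E
```

```text
time: 1.2
tool_pos: [430.8, -159.5, 300.8]
tcp_rot: [179.9, 0.0, 70.8]
ft_force: [-0.3, -1.1, 0.8]
finger_gap: 84.9
grip_force: 0.0
time: 1.45
tool_pos: [429.9, -161.2, 300.1]
tcp_rot: [-180.0, 0.0, 70.8]
ft_force: [-0.5, -0.3, -0.2]
finger_gap: 85.0
grip_force: 0.0
[[0.944, 0.317, 0.089, 454.04], [-0.329, 0.908, 0.258, -96.213], [0.001, -0.273, 0.962, 443.499], [0.0, 0.0, 0.0, 1.0]] 277.03842938548866 323.90389519748527 195.76462018594648
{'time': 1.5, 'joint_pos': array([-2.70229274e+01, -1.57784493e+01,  1.00291329e+02, -2.50436851e-02,
        9.55120145e+01, -7.71137582e+00]), 'qd': array([-1.40218243, -0.06477398,  0.07927304,  0.12759824,  0.02454366,
        0.10562724]), 'joint_efforts': array([ 1.23662867e+00, -3.64899766e+01, -5.08033097e+01,  1.02300039e-01,
        7.26181897e-03,  1.73401512e-02]), 'tool_pos': array([ 429.61227492, -161.81831533,  300.09198537]), 'tcp_rot': array([-1.79971986e+02,  2.13631861e-02,  7.06860535e+01]), 'ft_force': array([-0.3628247 , -0.9837353 ,  0.72056997]), 'wrist_torque': array([ 0.08382244,  0.00947552, -0.00828941]), 'grip_force': 0.0, 'finger_gap': 84.6190195019146}
```

View pics/w1.png

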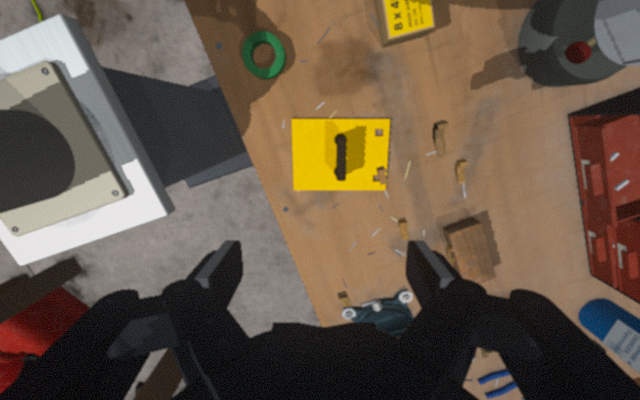

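```bash
cat > cov.py <<'E'
from bench import r
from h import *
def cover(d,z,roi):
    x0,y0,x1,y1=roi
    h=cv2.cvtColor(d["pixels"],cv2.COLOR_BGR2HSV); m=cv2.inRange(h,(20,140,60),(36,255,255)); k=np.zeros_like(m); k[y0:y1,x0:x1]=m[y0:y1,x0:x1]
    cs,_=cv2.findContours(k,0,1); c=cv2.convexHull(max(cs,key=cv2.contourArea))
    p=plane(d,c[:,0],z)[:,:2].astype(np.float32); q=cv2.minAreaRect(p); print("centre",np.round(q[0],1),"size",np.round(q[1],1),"ang",round(q[2],2)); return q
if __name__=="__main__":
    d=r.snapshot("wrist"); cover(d,5,(280,105,405,205)); t=r.snapshot("top"); cover(t,5,(355,175,415,245))
    im=d["pixels"]; m=cv2.inRange(im,(0,0,0),(60,60,60)); k=np.zeros_like(m); k[122:190,325:356]=m[122:190,325:356]
    cs,_=cv2.findContours(k,0,1); c=max(cs,key=cv2.contourArea); p=plane(d,c[:,0],45)[:,:2].astype(np.float32); print("bar z45",cv2.minAreaRect(p))
    print(plane(d,[[379,132],[381,176]],5))
E
python3 cov.py
```

```text
centre [ 458.8 -159.4] size [114.9 152.9] ang 70.69
centre [ 468.8 -134.6] size [ 63.5 152.7] ang 68.87
bar z45 ((458.4767761230469, -156.23211669921875), (63.2489013671875, 12.717292785644531), 71.37694549560547)
[[ 527.08592189 -146.01945458    5.        ]
 [ 510.78680287 -213.68075886    5.        ]]
```

Run:
```python
from bench import r
from h import *
t=r.snapshot("top")
c=np.array([[57,100],[246,97],[250,330],[54,330]])/4.4+[235,150]
p=plane(t,c,65); print(np.round(p,0)); m=p.mean(0); print(m)
delta(r.sense(),[m[0]-10,m[1]-10,230],[180,0,90])
```

```text
[[571. 277.  65.]
 [575. 139.  65.]
 [406. 133.  65.]
 [404. 275.  65.]]
[488.78217871 205.89807251  65.        ]
rotvec [-2.000e-02  1.000e-02 -1.943e+01] d [354.41 -72.66  70.13] ang 19.43168320959946 dist 368.51277386208153
```

```bash
echo '0,0,-3,45,-9,9,85
0,0,-7,95,-20,19,85
0,0,-10,150,-30,30,85
0,0,-13,205,-41,40,85
0,0,-16,255,-52,50,85
0,0,-19,300,-62,60,85
0,0,-19.4,335,-69,66,85
0,0,-19.4,354,-73,70,85' | python3 steer.py ; echo '0,0,0,0,0,0,85
0,0,0,0,0,0,85' | python3 steer.py
python3 - <<'E'
from bench import r
from h import *
d=r.snapshot("wrist"); cv2.imwrite("pics/w2.png",d["pixels"]); np.save("pics/w2.npy",d["pose"])
E
```

```text
time: 2.65
tool_pos: [478.2, 197.4, 229.8]
tcp_rot: [-180.0, 0.0, 90.1]
ft_force: [0.5, -0.2, 0.2]
finger_gap: 85.1
grip_force: 0.0
time: 2.9
tool_pos: [478.4, 195.7, 230.5]
tcp_rot: [180.0, 0.0, 90.0]
ft_force: [0.8, -0.7, 0.7]
finger_gap: 84.9
grip_force: 0.0
```

View pics/w2.png

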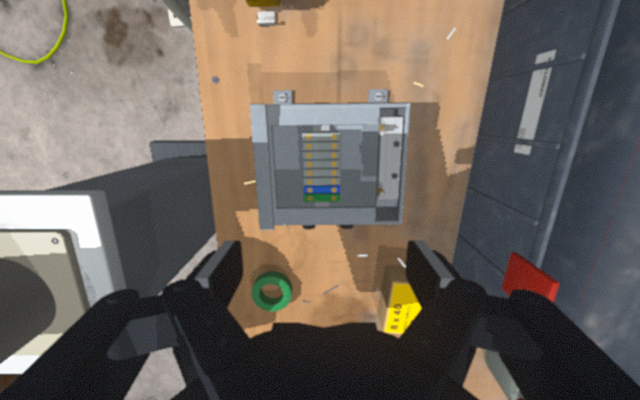

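Run:
```python
import cv2
im=cv2.imread("pics/w2.png")
a=cv2.resize(im[98:232,245:415],None,fx=4.4,fy=4.4,interpolation=cv2.INTER_CUBIC); cv2.imwrite("pics/w2z.png",a); print(a.shape)
```

```text
(590, 748, 3)
```

View pics/w2z.png

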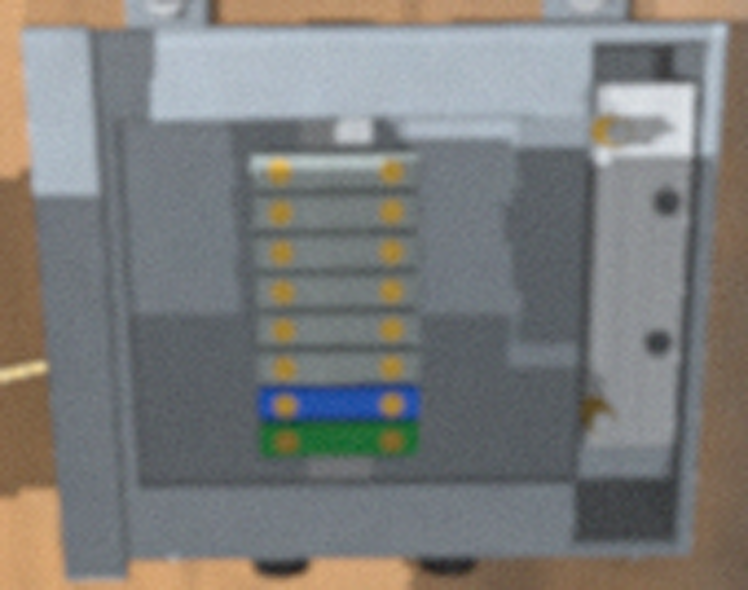

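```bash
cat > box.py <<'E'
from bench import r
from h import *
d=r.snapshot("wrist")
f=lambda l:np.array(l,float)/4.4+[245,98]-[.4,.4]
rim=plane(d,f([[725,28],[690,553]]),60); lip=plane(d,f([[25,30],[68,577]]),74)
print("rim+x",np.round(rim,1),"lip-x",np.round(lip,1))
print("size",np.linalg.norm(rim[0]-rim[1]),np.linalg.norm(lip[0]-lip[1]),np.linalg.norm(rim[0]-lip[0])," ctr",(rim.mean(0)+lip.mean(0))/2)
ax=rim.mean(0)-lip.mean(0); print("yaw",np.degrees(np.arctan2(ax[1],ax[0])), "yaw y", np.degrees(np.arctan2(*(-(rim[0]-rim[1])[:2])))+180,np.degrees(np.arctan2(*(-(lip[0]-lip[1])[:2])))+180)
print("inner slot y, z60",plane(d,f([[640,45],[625,540]]),60))
print("strip ends",plane(d,f([[645,83],[630,445],[628,478]]),60))
for z in(60,67,74): print("pins z",z,np.round(plane(d,f([[600,130],[592,412]]),z),1).tolist())
E
python3 box.py
```

```text
rim+x [[572.2 278.1  60. ]
 [574.2 140.5  60. ]] lip-x [[404.3 276.9  74. ]
 [405.7 139.3  74. ]]
size 137.5726317807821 137.65377925567353 168.4741745084329  ctr [489.1056425  208.70343068  67.        ]
yaw 0.3987594932004474 yaw y 359.1652735504873 359.4020986903607
inner slot y, z60 [[551.62332793 274.08820053  60.        ]
 [556.02204331 144.33874186  60.        ]]
strip ends [[553.45268927 265.10990934  60.        ]
 [555.66924032 171.57004999  60.        ]
 [555.71868924 162.24900456  60.        ]]
pins z 60 [[542.9, 253.8, 60.0], [544.9, 180.7, 60.0]]
pins z 67 [[541.5, 254.0, 67.0], [543.5, 182.6, 67.0]]
pins z 74 [[540.1, 254.3, 74.0], [542.0, 184.5, 74.0]]
```

Run:
```python
from bench import r
from h import *
delta(r.sense(),[459,-159.2,110],[180,0,70.7])
```

```text
rotvec [ 0.04  0.   19.31] d [-354.93  -19.56  120.76] ang 19.3079212695632 dist 375.4212559518264
```

```bash
echo '0,0,2,-45,-2,0,85
0,0,5,-95,-5,0,85
0,0,8,-150,-8,15,85
0,0,11,-205,-11,40,85
0,0,14,-255,-14,70,85
0,0,17,-305,-17,95,85
0,0,19.3,-338,-19.5,112,85
0,0,19.3,-355,-19.5,120,85' | python3 steer.py ; echo '0,0,0,0,0,0,85
0,0,0,0,0,0,85' | python3 steer.py
python3 - <<'E'
from bench import r
from h import *
delta(r.sense(),[459,-159.2,16],[180,0,70.7])
d=r.snapshot("wrist")
im=d["pixels"].copy()
for p in [(459,-159.2,45)]+[(459+60*.944+k*.33,-159.2-60*.33+k*.944,5) for k in(36,-36)]: 
    u=proj(d,p)[0]; cv2.circle(im,tuple(int(x) for x in u),3,(255,0,255),1); print(u)
cv2.imwrite("pics/w3.png",im)
E
```

```text
time: 4.0
tool_pos: [458.1, -160.1, 109.6]
tcp_rot: [-179.9, 0.0, 70.6]
ft_force: [0.6, 0.5, -0.2]
finger_gap: 85.0
grip_force: 0.0
time: 4.25
tool_pos: [459.8, -157.5, 111.1]
tcp_rot: [179.9, -0.0, 70.9]
ft_force: [-0.3, 0.2, -0.1]
finger_gap: 85.1
grip_force: 0.0
rotvec [ 0.06 -0.02  0.16] d [-1.89 -0.32 95.13] ang 0.1701922594540269 dist 95.15360842405403
[321.56306376 209.85064316]
[388.36257507 157.84733976]
[383.49972104 231.83048764]
```

View pics/w3.png

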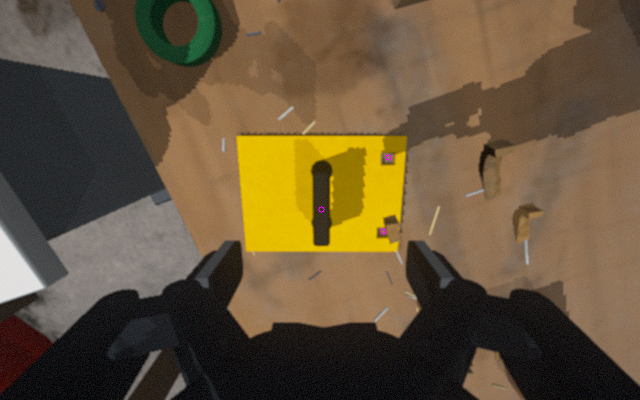

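```bash
echo '0,0,0,0,0,30,85
0,0,0,-1,0,60,85
0,0,0,-1,0,80,85
0,0,0,-1,0,90,85
0,0,0,-1,0,94.5,85
0,0,0,-1,0,94.5,85' | python3 steer.py ; echo '0,0,0,0,0,0,0
0,0,0,0,0,0,0
0,0,0,0,0,0,0
0,0,0,0,0,0,0
0,0,0,0,0,0,0
0,0,0,0,0,0,0' | python3 steer.py 60
```

```text
time: 5.05
tool_pos: [459.4, -159.0, 16.4]
tcp_rot: [180.0, 0.0, 70.8]
ft_force: [0.3, -0.2, 0.3]
finger_gap: 84.8
grip_force: 0.0
time: 5.8
tool_pos: [459.1, -159.2, 16.1]
tcp_rot: [180.0, 0.0, 70.8]
ft_force: [-1.2, 0.2, 4.0]
finger_gap: 13.0
grip_force: 59.7
```

```bash
echo '0,0,0,0,0,-5,0
0,0,0,0,0,-20,0
0,0,0,0,0,-50,0
0,0,0,0,0,-90,0
0,0,0,0,0,-130,0
0,0,0,0,0,-154,0
0,0,0,0,0,-154,0
0,0,0,0,0,-154,0' | python3 steer.py
python3 - <<'E'
from bench import r
from h import *
for i in range(1):
  s=r.sense(); print(s["ft_force"],s["finger_gap"],s["grip_force"])
d=r.snapshot("wrist"); cv2.imwrite("pics/w4.png",d["pixels"])
from cov import cover
cover(d,s["tool_pos"][2]-16+5,(180,60,460,300)); print(s["tool_pos"],s["tcp_rot"])
delta(s,[495,218.3,170],[180,0,89.6])
E
```

```text
time: 6.8
tool_pos: [458.3, -158.7, 168.8]
tcp_rot: [-179.9, -0.0, 70.8]
ft_force: [-0.5, 0.0, -3.9]
finger_gap: 13.2
grip_force: 59.0
[-0.45033428  0.04090546 -3.86719762] 13.17333075948771 58.98231089115143
centre [ 463.3 -148.4] size [ 89.1 151.7] ang 70.91
[ 458.25760772 -158.73006098  168.76376886] [-1.79921036e+02 -1.00176515e-02  7.08069634e+01]
rotvec [ -0.08  -0.02 -18.79] d [368.15 -89.25  -1.05] ang 18.79319673647461 dist 378.8181602605118
```

View pics/w4.png

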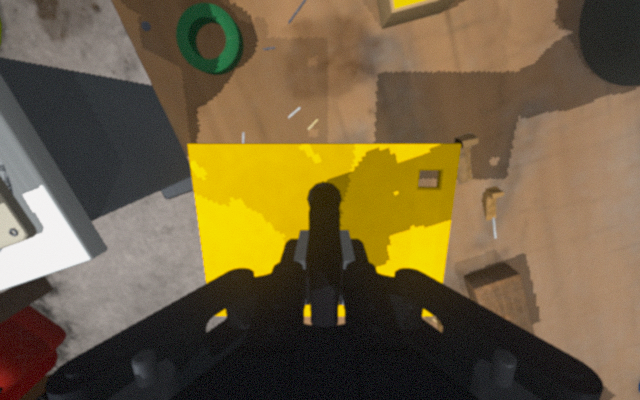

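Run:
```python
from bench import r
from h import *
d=r.snapshot("wrist"); s=r.sense()
R=Ro.from_euler("xyz",s["tcp_rot"],degrees=True); z=s["tool_pos"][2]-16+5
for n,u in(("edge L",(188,144)),("edge R",(460,144)),("hole",(429.5,180))):
    print(n,np.round(R.inv().apply(plane(d,u,z)[0]-s["tool_pos"]),1))
```

```text
edge L [ 55.  -73.3  11.2]
edge R [55.  76.5 10.8]
hole [34.8 61.8 10.8]
```

```bash
cat >> h.py <<'E'
def avg(r,n=5):
    P=[];Q=[];F=[]
    for i in range(n):
        r.snapshot("top"); s=r.sense(); P.append(s["tool_pos"]);Q.append(Ro.from_euler("xyz",s["tcp_rot"],degrees=True));F.append(s["ft_force"])
    R=Ro.concatenate(Q).mean(); return dict(tool_pos=np.mean(P,0),tcp_rot=R.as_euler("xyz",degrees=True),ft_force=np.mean(F,0),gap=s["finger_gap"],grip=s["grip_force"])
C=Ro.from_euler("xyz",[180,0,90],degrees=True)   # tool in cover frame
O=np.array([0,1.1,16.1])                         # tool origin in cover frame
BOX=np.array([488.3,208.9,0])
def tool(pe,tilt,yaw=-.5):   # plain edge middle (world), tilt with hole end up
    Rc=Ro.from_euler("xyz",[0,-tilt,yaw],degrees=True)
    return np.array(pe)+Rc.apply(O+[75,0,0]),(Rc*C).as_euler("xyz",degrees=True)
def cov(s):
    Rc=Ro.from_euler("xyz",s["tcp_rot"],degrees=True)*C.inv(); o=s["tool_pos"]
    print("F",np.round(s["ft_force"],1),"plain(box)",np.round(o+Rc.apply([-75,0,0]-O)-BOX,1),"hole(box)",np.round(o+Rc.apply([75,0,0]-O)-BOX,1),"rpy",np.round(Rc.as_euler("xyz",degrees=True),2))
E
python3 - <<'E'
from bench import r
from h import *
s=avg(r); print(s); cov(s)
p,a=tool([BOX[0]-55,218.6,100],7.5); print(p,a); delta(s,p,a)
E
```

```text
{'tool_pos': array([ 458.19959951, -158.72079623,  168.53501229]), 'tcp_rot': array([-1.79874589e+02, -1.39255053e-02,  7.08037408e+01]), 'ft_force': array([ 0.16074251, -0.16449609, -3.10778673]), 'gap': 12.64314566953871, 'grip': 58.98336410522461}
F [ 0.2 -0.2 -3.1] plain(box) [-101.3 -344.   152.6] hole(box) [  40.3 -393.3  152.3] rpy [ 1.00e-02  1.30e-01 -1.92e+01]
[505.56374078 219.06940577 125.75172668] [1.72500000e+02 1.27222187e-14 8.95000000e+01]
rotvec [ -7.56   1.19 -18.67] d [372.35 -79.39  43.05] ang 20.177847385014122 dist 383.1438478414465
```

```bash
echo '0,0,-2,40,-8,0,0
0,0,-5,95,-19,0,0
0,0,-8,150,-31,0,0
-2,0,-11,205,-43,0,0
-4,0,-14,260,-55,8,0
-6,0.9,-17,310,-66,20,0
-7.5,1.2,-18.7,348,-74,34,0
-7.5,1.2,-18.7,372,-79.4,43,0' | python3 steer.py ; echo '0,0,0,0,0,0,0
0,0,0,0,0,0,0
0,0,0,0,0,0,0
0,0,0,0,0,0,0' | python3 steer.py
python3 - <<'E'
from bench import r
from h import *
s=avg(r); print(s); cov(s)
p,a=tool([BOX[0]-58,218.6,61.3],7.5); print(p,a); delta(s,p,a)
d=r.snapshot("scene"); cv2.imwrite("pics/s5.png",cv2.resize(d["pixels"][150:310,200:400],None,fx=3.5,fy=3.5))
E
```

```text
time: 8.15
tool_pos: [505.2, 220.3, 125.7]
tcp_rot: [172.5, 0.0, 89.7]
ft_force: [-0.6, 0.3, -3.2]
finger_gap: 13.0
grip_force: 58.8
time: 8.65
tool_pos: [506.6, 217.7, 127.2]
tcp_rot: [172.4, 0.0, 89.5]
ft_force: [1.1, -0.4, -3.0]
finger_gap: 12.6
grip_force: 58.9
{'tool_pos': array([506.42019768, 217.98286442, 127.05242328]), 'tcp_rot': array([1.72417408e+02, 2.84750408e-02, 8.94887568e+01]), 'ft_force': array([ 0.35147998, -0.25919672, -3.01975451]), 'gap': 12.869329663298487, 'grip': 58.91413629055023}
F [ 0.4 -0.3 -3. ] plain(box) [-54.1   8.6 101.2] hole(box) [ 94.6   7.3 121. ] rpy [-0.03 -7.58 -0.51]
[502.56374078 219.06940577  87.05172668] [1.72500000e+02 1.27222187e-14 8.95000000e+01]
rotvec [ 0.08  0.03 -0.01] d [ 1.07 -9.11 39.14] ang 0.08808103974185591 dist 40.20085272399445
```

View pics/s5.png

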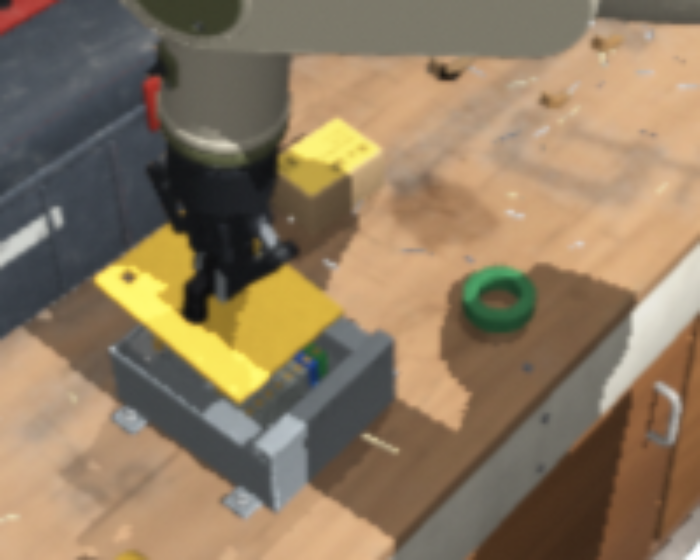

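```bash
echo '0,0,0,0.5,-4,8,0
0,0,0,1,-7,18,0
0,0,0,1,-7,26,0
0,0,0,1,-7,32,0
0,0,0,1,-7,35,0
0,0,0,1,-7,37,0
0,0,0,1,-7,38,0
0,0,0,1,-7,38,0' | python3 steer.py ; echo '0,0,0,0,0,0,0
0,0,0,0,0,0,0' | python3 steer.py
python3 - <<'E'
from bench import r
from h import *
s=avg(r);  cov(s)
p,a=tool([BOX[0]-66,218.6,61.3],7.5); delta(s,p,a)
d=r.snapshot("wrist"); cv2.imwrite("pics/w5.png",d["pixels"])
E
```

```text
time: 9.95
tool_pos: [504.4, 219.4, 88.3]
tcp_rot: [172.4, 0.0, 89.5]
ft_force: [-0.8, -0.6, -3.0]
finger_gap: 12.9
grip_force: 59.0
time: 10.2
tool_pos: [504.4, 219.4, 88.4]
tcp_rot: [172.4, 0.0, 89.5]
ft_force: [0.3, -0.1, -2.7]
finger_gap: 12.9
grip_force: 59.0
F [ 0.1 -0.4 -3.1] plain(box) [-56.2  10.   62.4] hole(box) [92.5  8.8 82.2] rpy [-0.03 -7.57 -0.46]
rotvec [0.07 0.03 0.04] d [-0.4  -9.82 -0.06] ang 0.0816512352576176 dist 9.83042798800857
```

View pics/w5.png

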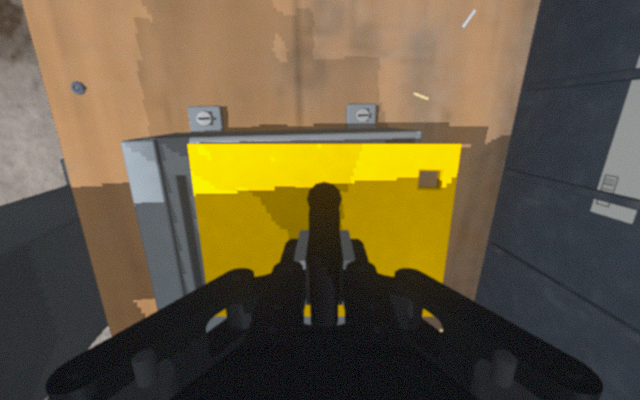

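```bash
echo '0,0,0,-0.2,-3,0,0
0,0,0,-0.4,-6,0,0
0,0,0,-0.4,-9,0,0
0,0,0,-0.4,-10,0,0
0,0,0,-0.4,-12,-0.3,0
0,0,0,-0.4,-14,-0.6,0
0,0,0,-0.4,-14,-0.6,0' | python3 steer.py
python3 - <<'E'
from bench import r
from h import *
s=avg(r,4);  cov(s)
E
```

```text
time: 11.38
tool_pos: [490.2, 219.1, 86.9]
tcp_rot: [172.4, 0.0, 89.5]
ft_force: [-0.4, 0.6, -3.5]
finger_gap: 13.2
grip_force: 59.0
F [-0.3 -0.4 -2.9] plain(box) [-70.2   9.7  61.2] hole(box) [78.5  8.5 80.9] rpy [-0.03 -7.57 -0.47]
```

```bash
echo '0,0,0,0,-1,-0.1,0
0,0,0,0,-2,-0.3,0
0,0,0,0,-3,-0.4,0
0,0,0,0,-4,-0.5,0
0,0,0,0,-4,-0.5,0' | python3 steer.py; echo '0,0,0,0,-1,-0.1,0
0,0,0,0,-2,-0.3,0
0,0,0,0,-2,-0.3,0
0,0,0,0,-2,-0.3,0' | python3 steer.py
python3 - <<'E'
from bench import r
from h import *
s=avg(r,4);  cov(s)
E
```

```text
time: 12.2
tool_pos: [486.2, 219.1, 86.9]
tcp_rot: [172.4, 0.0, 89.5]
ft_force: [-0.3, 0.3, -3.8]
finger_gap: 13.0
grip_force: 59.0
time: 12.7
tool_pos: [484.3, 219.1, 87.0]
tcp_rot: [172.4, 0.0, 89.5]
ft_force: [0.6, -0.3, -2.2]
finger_gap: 12.7
grip_force: 59.0
F [ 0.4  0.2 -3.1] plain(box) [-76.2   9.7  61.2] hole(box) [72.5  8.5 80.9] rpy [-0.04 -7.56 -0.46]
```

```bash
for i in 1 2; do echo '0,0,0,0,-0.5,-0.05,0
0,0,0,0,-1,-0.13,0
0,0,0,0,-1,-0.13,0' | python3 steer.py | grep -E "pos|ft"; done;  echo '0,0,0,0,-0.5,-0.05,0
0,0,0,0,-0.5,-0.05,0
0,0,0,0,-1,-0.13,0
0,0,0,0,-1,-0.13,0' | python3 steer.py | grep -E "pos|ft"
```

```text
tool_pos: [483.2, 219.1, 86.9]
ft_force: [0.6, 0.6, -3.0]
tool_pos: [482.2, 219.2, 87.0]
ft_force: [-0.1, 0.1, -3.2]
tool_pos: [481.2, 219.2, 86.9]
ft_force: [-0.6, 0.4, -3.0]
```

```bash
for i in 1; do echo '0,0,0,0,-0.5,-0.05,0
0,0,0,0,-1,-0.13,0
0,0,0,0,-1,-0.13,0' | python3 steer.py | grep -E "pos|ft"; done;  echo '0,0,0,0,-0.3,-0.05,0
0,0,0,0,-0.7,-0.1,0
0,0,0,0,-0.7,-0.1,0' | python3 steer.py | grep -E "pos|ft"
```

```text
tool_pos: [480.6, 219.3, 87.2]
ft_force: [1.8, 0.1, -3.4]
tool_pos: [480.2, 219.3, 87.4]
ft_force: [5.0, 1.0, -3.2]
```

Run:
```python
from bench import r
from h import *
s=avg(r,4);  cov(s)
for z,t in((61.2,7.5),(60.8,6),(60.6,5),(60.4,4),(60.2,3),(60.2,1.5),(60.2,0)):
    p,a=tool([BOX[0]-78.3,219.2,z],t); delta(s,p,a)
```

```text
F [ 4.7  0.6 -3.5] plain(box) [-80.3   9.9  61.5] hole(box) [68.4  8.7 81.5] rpy [-0.01 -7.65 -0.46]
rotvec [0.15 0.01 0.04] d [0.34 1.96 0.75] ang 0.15519341928087685 dist 2.1226088158725944
rotvec [1.65 0.01 0.04] d [0.34 2.29 3.12] ang 1.6510853199659972 dist 3.884487614529995
rotvec [2.65 0.01 0.04] d [0.34 2.5  4.63] ang 2.6509270963569547 dist 5.275162036204943
rotvec [3.65 0.01 0.04] d [0.34 2.68 6.15] ang 3.6508555348400424 dist 6.721178427468388
rotvec [4.65 0.01 0.04] d [0.34 2.84 7.68] ang 4.6508147385175285 dist 8.193491426504256
rotvec [6.15 0.01 0.04] d [0.34 3.07 9.67] ang 6.150778405511477 dist 10.155115473126285
rotvec [7.65 0.01 0.04] d [ 0.34  3.26 11.67] ang 7.650756308825474 dist 12.123085798220634
```

```bash
echo '0,0,0,0.3,1.3,0.3,0
0,0,0,0.3,2.4,0.7,0
0,0,0,0.3,2.4,0.7,0' | python3 steer.py| grep -E "pos|ft"
python3 - <<'E'
from bench import r
from h import *
s=avg(r,4);  cov(s)
for z,t in((60.8,6.2),(60.6,5),(60.4,4),(60.2,3),(60.2,1.5),(60.2,0)):
    p,a=tool([BOX[0]-78.3,219.2,z],t); delta(s,p,a)
E
```

```text
tool_pos: [481.4, 219.3, 86.1]
ft_force: [0.6, -0.1, -3.3]
F [ 0.  -0.1 -3.2] plain(box) [-78.9   9.9  60.5] hole(box) [69.8  8.7 80.1] rpy [-0.05 -7.51 -0.47]
rotvec [1.31 0.04 0.03] d [0.3  1.02 1.51] ang 1.313474947658062 dist 1.8434290316226414
rotvec [2.51 0.05 0.03] d [0.3  1.28 3.29] ang 2.512910679574121 dist 3.53877243676725
rotvec [3.51 0.05 0.03] d [0.3  1.46 4.81] ang 3.5127348720571114 dist 5.033544734340717
rotvec [4.51 0.05 0.03] d [0.31 1.62 6.33] ang 4.512636958766816 dist 6.542937533677387
rotvec [6.01 0.05 0.03] d [0.31 1.86 8.32] ang 6.012551129633697 dist 8.536227705444542
rotvec [7.51 0.05 0.03] d [ 0.31  2.05 10.32] ang 7.512499550513291 dist 10.530342508451863
```

```bash
echo '0.6,0,0,0.2,0.5,0.7,0
1.3,0,0,0.3,1,1.5,0
1.3,0,0,0.3,1,1.5,0' | python3 steer.py| grep -E "pos|ft|rot"; echo '0.3,0,0,0,0.07,0.45,0
0.6,0,0,0,0.13,0.9,0
0.6,0,0,0,0.13,0.9,0' | python3 steer.py| grep -E "pos|ft|rot"; echo '0.3,0,0,0,0.07,0.45,0
0.6,0,0,0,0.13,0.9,0
0.6,0,0,0,0.13,0.9,0' | python3 steer.py| grep -E "pos|ft|rot"
```

```text
tool_pos: [483.5, 219.7, 85.2]
tcp_rot: [173.8, 0.0, 89.5]
ft_force: [0.1, -0.3, -3.3]
tool_pos: [483.4, 219.7, 84.3]
tcp_rot: [174.4, 0.0, 89.5]
ft_force: [-0.7, -0.3, -2.7]
tool_pos: [483.6, 219.7, 83.4]
tcp_rot: [175.0, 0.0, 89.5]
ft_force: [-0.6, 0.5, -3.2]
```

```bash
for i in 1 2; do echo '0.25,0,0,0,0.05,0.4,0
0.5,0,0,0,0.1,0.75,0
0.5,0,0,0,0.1,0.75,0' | python3 steer.py| grep -E "pos|ft|rot"; done
python3 - <<'E'
from bench import r
from h import *
s=avg(r,4);  cov(s); print(r.sense()["wrist_torque"])
E
```

```text
tool_pos: [483.8, 219.7, 82.7]
tcp_rot: [175.5, 0.0, 89.5]
ft_force: [-2.3, 0.0, -3.2]
tool_pos: [483.9, 219.7, 81.9]
tcp_rot: [176.0, 0.0, 89.5]
ft_force: [-1.0, -0.5, -3.1]
F [-1.1  0.3 -2.6] plain(box) [-78.1  10.3  60.6] hole(box) [71.5  9.1 71.2] rpy [-0.04 -4.05 -0.47]
[0.06334524 0.27475607 0.04659372]
```

```bash
echo '0,0,0,0,-0.4,0,0
0,0,0,0,-0.8,-0.05,0
0,0,0,0,-0.8,-0.05,0' | python3 steer.py| grep -E "pos|ft|rot"; for i in 1 2; do echo '0.25,0,0,0,0.04,0.4,0
0.5,0,0,0,0.08,0.76,0
0.5,0,0,0,0.08,0.76,0' | python3 steer.py| grep -E "pos|ft|rot"; done
python3 - <<'E'
from bench import r
from h import *
s=avg(r,4);  cov(s); print(r.sense()["wrist_torque"])
E
```

```text
tool_pos: [483.2, 219.7, 82.0]
tcp_rot: [175.9, 0.0, 89.5]
ft_force: [0.2, 1.3, -2.7]
tool_pos: [483.4, 219.7, 81.2]
tcp_rot: [176.4, 0.0, 89.5]
ft_force: [-0.3, -0.0, -3.0]
tool_pos: [483.5, 219.7, 80.4]
tcp_rot: [176.9, 0.0, 89.5]
ft_force: [0.5, -0.2, -3.2]
F [ 0.4 -0.  -3.3] plain(box) [-78.9  10.3  60.4] hole(box) [70.9  9.1 68.4] rpy [-0.04 -3.06 -0.47]
[0.01095145 0.09294846 0.03623615]
```

```bash
for i in 1 2 3; do echo '0.25,0,0,0,0.04,0.33,0
0.5,0,0,0,0.07,0.66,0
0.5,0,0,0,0.07,0.66,0' | python3 steer.py| grep -E "pos|ft|rot"; done
python3 - <<'E'
from bench import r
from h import *
s=avg(r,4);  cov(s); print(r.sense()["wrist_torque"])
E
```

```text
tool_pos: [483.6, 219.7, 79.8]
tcp_rot: [177.4, 0.0, 89.5]
ft_force: [0.5, -0.6, -2.7]
tool_pos: [483.7, 219.7, 79.1]
tcp_rot: [177.9, 0.0, 89.5]
ft_force: [0.3, -1.1, -3.9]
tool_pos: [483.7, 219.7, 78.4]
tcp_rot: [178.5, 0.0, 89.5]
ft_force: [0.7, -1.1, -3.3]
F [ 0.1  0.1 -2.7] plain(box) [-79.1  10.3  60.3] hole(box) [70.8  9.1 64.4] rpy [-0.04 -1.56 -0.47]
[ 0.03385476 -0.01833224 -0.02023489]
```

```bash
for i in 1 2; do echo '0.25,0,0,0,0.04,0.33,0
0.5,0,0,0,0.07,0.66,0
0.5,0,0,0,0.07,0.66,0' | python3 steer.py| grep -E "pos|ft|rot"; done; echo '0.2,0,0,0,0.03,0.3,0
0.4,0,0,0,0.06,0.6,0
0.4,0,0,0,0.06,0.6,0' | python3 steer.py| grep -E "pos|ft|rot";  python3 - <<'E'
from bench import r
from h import *
s=avg(r,4);  cov(s); print(r.sense()["wrist_torque"])
E
```

```text
tool_pos: [483.9, 219.7, 77.8]
tcp_rot: [178.9, 0.0, 89.5]
ft_force: [0.6, 0.0, -2.9]
tool_pos: [483.9, 219.7, 77.1]
tcp_rot: [179.5, 0.0, 89.5]
ft_force: [0.5, 0.1, -2.4]
tool_pos: [484.0, 219.7, 76.6]
tcp_rot: [179.8, 0.0, 89.5]
ft_force: [0.2, 1.1, -3.5]
F [ 0.1  0.6 -3.4] plain(box) [-79.3  10.3  60.3] hole(box) [70.7  9.1 60.7] rpy [-0.04 -0.16 -0.47]
[-0.01758955 -0.04068153  0.03485759]
```

```bash
echo '0.1,0,0,0,0,0.3,0
0.15,0,0,0,0,0.5,0
0.15,0,0,0,0,0.6,0
0.15,0,0,0,0,0.6,0' | python3 steer.py| grep -E "pos|ft|rot";  echo '0,0,0,0,0,0.2,0
0,0,0,0,0,0.4,0
0,0,0,0,0,0.4,0' | python3 steer.py| grep -E "pos|ft|rot"
```

```text
tool_pos: [484.0, 219.7, 76.1]
tcp_rot: [180.0, 0.0, 89.5]
ft_force: [-0.5, -0.6, -1.2]
tool_pos: [484.0, 219.7, 76.1]
tcp_rot: [180.0, 0.0, 89.5]
ft_force: [-4.8, -1.1, 5.5]
```

```bash
echo '0,0,0,0,0,-0.4,0
0,0,0,0,0,-0.4,0
0,0,0,0,0,-0.4,20
0,0,0,0,0,-0.4,30
0,0,0,0,0,-0.4,45
0,0,0,0,0,-0.4,45
0,0,0,0,0,-0.4,45' | python3 steer.py ; echo '0,0,0,0,0,-5,45
0,0,0,0,0,-15,45
0,0,0,0,0,-40,45
0,0,0,0,0,-80,45
0,0,0,0,0,-130,45
0,0,0,0,0,-160,45
0,0,0,0,0,-160,45' | python3 steer.py
python3 - <<'E'
from bench import r
from h import *
d=r.snapshot("wrist"); cv2.imwrite("pics/w6.png",d["pixels"][60:260,180:480].repeat(2,0).repeat(2,1))
from cov import cover
cover(d,65,(200,60,450,300))
E
```

```text
time: 23.48
tool_pos: [484.0, 219.7, 76.0]
tcp_rot: [180.0, 0.0, 89.5]
ft_force: [0.1, -0.0, 0.5]
finger_gap: 45.2
grip_force: 0.0
time: 24.35
tool_pos: [485.8, 220.5, 240.5]
tcp_rot: [179.6, -0.1, 89.5]
ft_force: [0.7, -0.9, -0.6]
finger_gap: 45.5
grip_force: 0.0
centre [489.7 218.6] size [111.9 143.2] ang 89.52
```

View pics/w6.png

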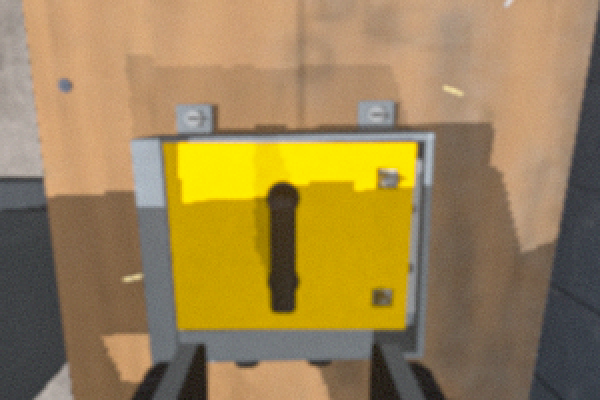

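```bash
echo '0,0,0,0,0,0,45
0,0,0,0,0,0,45
0,0,0,0,0,0,45' | python3 steer.py|head -2; python3 -c "
from bench import r
print(r.hand_in())"
```

```text
time: 24.78
tool_pos: [483.5, 219.7, 235.0]
the job is handed in; nothing more can be done
None
```

The cover is back on the junction box: plain edge under the lip, plate flat on the rim and a pin showing in both holes. The gripper is clear, no bystander was touched, and I handed the job in at about 25 s. The hand-in call gave no verdict.

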